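# Bring the ball-stopper jar to the front of the spice carousel and hold it there

### The job

The cook across the island wants the spice jar with the ball stopper: turn the spice carousel gently until that jar stands centred in the cut-down front of its oak tray, and finish gripping the brass knob on top, so that the carousel is held still while the cook takes the jar. Leave all the jars standing in their hoops and do not disturb anything else on the worktop; the job ends with the knob still in the gripper.

Things in the scene. Friction and masses are not known exactly. Their poses are not given: they have to be found in the camera images.
- tray: Square open oak tray fixed to the worktop, 324 mm square outside, walls 12 mm thick and 70 mm high, floor 12 mm thick. One wall, its front, is cut down to 28 mm over its middle 112 mm; the other three are whole. Origin: centre of the underside, on the carousel's axis; x points level to the cut-down front, z up. The front looks more or less away from the robot.
- front (a point): Middle of the cut-down edge of the tray's front wall, 28 mm above the worktop, 156 mm from the carousel's axis; axes as the tray's.
- carousel (a joint): Turn of the spice carousel in the tray about its upright axis, rad, growing counter-clockwise seen from above. No stops either way; a bearing with slight drag (about 0.1 N m); it stays where it is left. It reads 0 at the start, whatever way the carousel then stands: see the jars' places, or disc, for that.
- disc (a point): Centre of the top of the carousel's oak disc, on the axis, 38 mm above the worktop; axes turn with the carousel, x towards the empty hoop. The disc is 264 mm in diameter, with a brass column in the middle and six brass wire hoops 60 degrees apart, 88 mm above the worktop, hoop centres 96 mm from the axis. A jar stands on the disc in each hoop but one, with 2 mm of play, and turns with it.
- knob_grip (a point): Middle of the round brass knob on top of the carousel's column, on the axis, 205 mm above the worktop. The knob is 36 mm in diameter with straight sides 20 mm tall, 30 mm tall in all, and turns the carousel rigidly; the column under it is 16 mm thick. Nothing else on the carousel is higher than 160 mm, so the knob can be taken from above at any yaw.
- knob: The same brass knob, given by another point: its origin lies at the centre of its underside, 190 mm above the worktop.
- ball_jar: The jar wanted: white stoneware, 45 mm diameter and 80 mm tall, closed by an oak ball stopper, ball 33 mm diameter, on a short neck; 118 mm tall in all, about 160 g, loose in one of the carousel's hoops. It alone has a ball on top; all other jars have flat lids. Origin: centre of its underside, z up.
- jar_a: A flat-lidded spice jar in one of the carousel's hoops, the same white stoneware body as the ball-stopper jar (45 mm diameter, 80 mm tall) under a flat oak disc lid 46 mm across and 16 mm thick; 96 mm tall in all, about 160 g, loose. Origin: centre of its underside, z up.
- jar_b: A flat-lidded spice jar in one of the carousel's hoops, the same white stoneware body as the ball-stopper jar (45 mm diameter, 80 mm tall) under a flat oak disc lid 46 mm across and 16 mm thick; 96 mm tall in all, about 160 g, loose. Origin: centre of its underside, z up.
- jar_c: A flat-lidded spice jar in one of the carousel's hoops, the same white stoneware body as the ball-stopper jar (45 mm diameter, 80 mm tall) under a flat oak disc lid 46 mm across and 16 mm thick; 96 mm tall in all, about 160 g, loose. Origin: centre of its underside, z up.
- jar_d: A flat-lidded spice jar in one of the carousel's hoops, the same white stoneware body as the ball-stopper jar (45 mm diameter, 80 mm tall) under a flat oak disc lid 46 mm across and 16 mm thick; 96 mm tall in all, about 160 g, loose. Origin: centre of its underside, z up.
- spare_jar: Flat-lidded jar of the same kind standing on the worktop just beside the tray; leave it there. Origin: centre of its underside.
- salt_pot: Small terracotta pot, 40 mm diameter, 46 mm tall, standing in a back corner of the tray, clear of the disc; leave it. Origin: centre of its underside.
- spoon: Wooden spoon, 260 mm long, lying on the worktop beside the tray; leave it. Origin: middle of its length, underside.
- bowl: Blue mixing bowl, 170 mm across, 75 mm tall, on the worktop to the right; leave it. Origin: centre of its underside.
- mug: White mug, 84 mm diameter, 92 mm tall, on the worktop to the left; leave it. Origin: centre of its underside.
- pepper_mill: Dark wooden pepper mill, 54 mm diameter, 138 mm tall, on the worktop to the left; leave it. Origin: centre of its underside.
- tin: Food tin, 74 mm diameter, 110 mm tall, on the worktop to the right; leave it. Origin: centre of its underside.

How it is judged (in metres and radians):
At the end, for the whole second after the job is handed in: The ball-stopper jar is within 12 mm sideways of the middle of the tray's cut-down front; the carousel is still (under 0.03 rad/s); the fingers hold its knob with over 3 N, TCP within 35 mm of the knob's middle; all five jars stand upright in their hoops (y of ball_jar in the frame of tray between -0.012 and 0.012 m and x of ball_jar in the frame of tray above 0.08 m and velocity of joint carousel between -0.03 and 0.03 rad/s and contact force between the fingers and knob above 3 N and distance between the grasp point and knob_grip below 0.035 m and angle between each of jar_a, ball_jar, jar_b, jar_c, jar_d's own z axis and vertical below 0.12 rad and horizontal distance between jar_a and knob between 0.088 and 0.104 m and height (world z) of each of jar_a, ball_jar, jar_b, jar_c, jar_d below 0.046 m and horizontal distance between ball_jar and knob between 0.088 and 0.104 m and horizontal distance between jar_b and knob between 0.088 and 0.104 m and horizontal distance between jar_c and knob between 0.088 and 0.104 m and horizontal distance between jar_d and knob between 0.088 and 0.104 m); the arm keeps its last pose, push and grip.
It fails at once if a jar on the carousel is tipped or lifted out of its hoop (angle between any of jar_a, ball_jar, jar_b, jar_c, jar_d's own z axis and vertical above 0.35 rad or height (world z) of any of jar_a, ball_jar, jar_b, jar_c, jar_d above 0.075 m).
It fails at once if the carousel is spun fast (over 4 rad/s) (velocity of joint carousel above 4 rad/s or velocity of joint carousel below -4 rad/s).
It fails at once if something else on the worktop or in the tray is shoved more than 30 mm (distance of any of spare_jar, salt_pot, spoon, bowl, mug, pepper_mill, tin from where it was at the start of the episode above 0.03 m).
It also fails if it takes over 58 s, if anything falls off the work surface, if the arm or the gripper's body presses on something with over 40 N, if the wrist force passes 120 N, or if a joint passes its speed limit or range.

### The arm

A 7-joint arm with a two-finger parallel gripper is mounted at the origin on the work surface. World frame = base frame: x ahead of the robot, y to its left, z up, the work surface at z = 0. Lengths are in mm, angles in rad, forces in N, time in s.
With the tool pointing down it reaches from about 400 to 900 mm from the base axis. Payload 5.5 kg.
Tool frame: the origin (TCP) lies between the finger pads, 19 mm behind the fingertips; this is the grasp point; z points along the fingers, y is the line along which they close (so a half turn about z gives the same grasp; the last joint's range is limited). The gripper opens to 92 mm and grips with 3 to 60 N. Pads are 19 mm wide; open, the fingers measure 130 mm over their backs; the gripper's body (75 mm by 190 mm) begins 47 mm behind the grasp point.
Start: joints at [1.572, 0.501, -0.427, 1.55, 0.221, 1.138, -0.21], TCP at [168.266, -627.842, 245.529] pointing down, gripper open.
Joint ranges: [-2.88, 2.88], [-0.31, 2.03], [-1.54, 1.56], [0.2, 2.42], [-1.41, 4.55], [0.19, 2.02], [-2.57, 2.57]. Speed limits (rad/s): [2.57, 2.57, 3.14, 3.14, 3.14, 3.14, 3.14].

### API

Orientations are given as a unit quaternion [w, x, y, z].
In Python, from workcell import r gives the robot as it stands.
- The arm moves only by the shell command python3 -m handwheel 'ROWS'. ROWS is JSON, a list of rows, each a list of 3 entries, a list of its own where there are three numbers: the shift along the tool's x, y, z each as a share of 0.2 m, from -1 to 1, then the turn, a rotation vector about the tool's x, y, z each as a share of 45 degrees, from -1 to 1, then the finger opening in mm, from 0 to 91.8. In form: [[[dx, dy, dz], [wx, wy, wz], hand], ...]. A call has 1 to 12 rows; each row shifts and turns the commanded pose from where the row before left it, along the tool's axes as they then stand; what a row does not reach is not made up. A row lasts 1/12 s, in which the tool goes at most 41.7 mm and 7.16 degrees, less where a joint would pass 70% of its speed; a pose out of reach is approached as far as the arm can. A call with a number of a shift or a turn outside -1 to 1 is refused whole. A call with a gripper value outside its range is refused whole. The fingers move at their own pace and stop on an object; the grip force is fixed at half the most. Time passes only in rows, so rows that do not move let the fingers close. It gives the time, the measured TCP pose, the force, the opening and the grip force at its end, in the units of the state.
- r.observe(): the state, without advancing time (a new reading comes with each control period).
- r.grab_frame(name): name is "side" or "top"; returns (picture, depth): 384x512x3 uint8, blue, green, red; 384x512 float32, mm along the optical axis (not along the pixel's ray), 0 where there is no reading.
- r.camera_params(name): a dict with "vertical_fov" (degrees; the focal length in pixels is half the picture's height over the tangent of half this angle, whatever the lens; pixels are square), "cx", "cy" (the principal point, pixels), "rvec" (rotation vector, rad) and "tvec" (3), from world to camera coordinates, as OpenCV has them. Camera axes: x right, y down, z forward; pixel columns grow to the right and rows downward; lengths in mm; the calibration is good to about 2 mm. A picture is of the moment at which its call begins. camera_params takes no time and is no camera call.
- r.close_job(): hands the job in; it is judged then, once.
The state is a dict: "time": time; "qpos": joint angles; "joint_vel": joint speeds; "effort": joint torques, N m; "position": TCP position; "tcp_rot": TCP orientation; "ft_force": force on the tool from outside, world axes, zero at the start; "torque": the same for the moment, N m; "gripper_width": opening from 0.0 (shut) to 1.0 (fully open); "grip_force": force on a finger pad.
Only numpy, scipy, OpenCV 4.12 (cv2) and the standard library are available. Lean on these libraries where they do the work, as an engineer would, in place of code of your own. Each camera call takes 0.05 s, during which the arm holds its last target. There are 200 camera calls.

## Working session

There is one attempt and no reset: what is moved stays moved. The work goes in short steps, Python scripts to look and compute and a shell command to move; the robot and the scene stay as the last step left them, time stands still between calls to the robot, and variables do not carry over. Pictures are saved under pics/ and viewed, at most 10 in all, crops included, and the job is handed in when it is done.

```bash
mkdir -p pics; cat > h.py <<'E'
import numpy as np, cv2
from workcell import r
def cam(n):
    p=r.camera_params(n); f=192/np.tan(np.radians(p["vertical_fov"])/2)
    return f,p["cx"],p["cy"],cv2.Rodrigues(np.array(p["rvec"],float))[0],np.array(p["tvec"],float).ravel()
def px2w(n,u,v,d):
    f,cx,cy,R,t=cam(n); return R.T@(np.array([(u-cx)/f*d,(v-cy)/f*d,d])-t)
def ray(n,u,v):
    f,cx,cy,R,t=cam(n); d=R.T@np.array([(u-cx)/f,(v-cy)/f,1]); return -R.T@t,d
def atz(n,u,v,z):
    o,d=ray(n,u,v); return o+d*(z-o[2])/d[2]
def w2px(n,P):
    f,cx,cy,R,t=cam(n); c=R@np.array(P,float)+t; return c[0]/c[2]*f+cx,c[1]/c[2]*f+cy
E
python3 - <<'E'
from h import *
for n in("side","top"):
    im,d=r.grab_frame(n); cv2.imwrite(f"pics/{n}0.png",im); np.savez(f"pics/{n}0.npz",im=im,d=d); print(n,r.camera_params(n))
    o,_=ray(n,256,192);print(o)
print(r.observe())
E
```

```text
side {'vertical_fov': 43.71958170354519, 'cx': 256.72156941104623, 'cy': 189.6046359599168, 'rvec': array([ 2.36666599, -0.04942919,  0.02608246]), 'tvec': array([-538.3634826 ,   83.66313561, 1538.68490953])}
[  488.67138102 -1038.59770927  1160.56067921]
top {'vertical_fov': 43.936581215397695, 'cx': 248.6304120066439, 'cy': 185.26703544339605, 'rvec': array([ 2.21177885, -2.18352993,  0.07717809]), 'tvec': array([ -44.08873505,  567.87416069, 1632.63137753])}
[ 472.37240099  -17.55419474 1663.26974928]
{'time': 0.1, 'qpos': array([ 1.57218787,  0.5017692 , -0.4268025 ,  1.55134811,  0.22081842,
        1.13832812, -0.2102911 ]), 'joint_vel': array([ 0.00087798, -0.00396169, -0.00285407, -0.00209322,  0.00030583,
       -0.00110635,  0.00112535]), 'effort': array([-1.13714312e-02, -5.67864776e+01, -5.83876401e+00, -2.79911506e+01,
       -6.91922894e-02,  2.41670891e-02,  3.79596634e-05]), 'position': array([ 168.03140207, -627.27281708,  244.57104117]), 'tcp_rot': array([-8.92263538e-04,  9.91439880e-01,  1.30560938e-01, -9.71908286e-05]), 'ft_force': array([ 0.66821016, -0.11789151, -0.08552512]), 'torque': array([0.00131616, 0.03686156, 0.00045978]), 'grip_force': 0.0, 'gripper_width': 0.998044906252939}
```

View pics/top0.png

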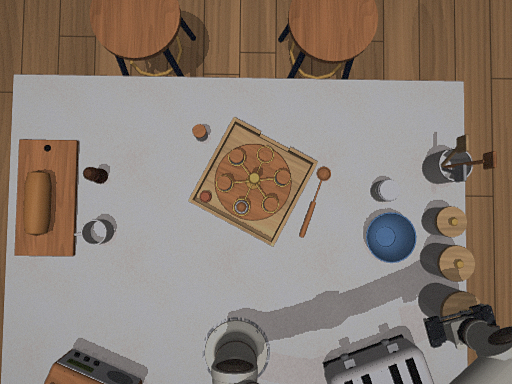

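View pics/side0.png

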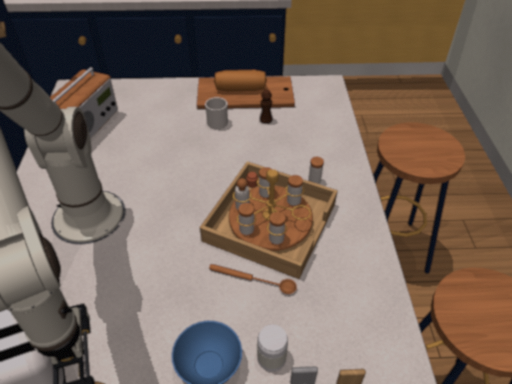

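The top view shows the carousel with its knob near (254,179), the salt pot at (206,197), and a cut-down wall at upper right, around (277,137). In the side view the ball jar looks to be near (242,190). Next I'll enlarge both.

```bash
python3 - <<'E'
from h import *
a=np.load("pics/top0.npz")["im"]; b=np.load("pics/side0.npz")["im"]
cv2.imwrite("pics/tc.png",cv2.resize(a[110:250,184:324],(595,595),interpolation=cv2.INTER_CUBIC))
cv2.imwrite("pics/sc.png",cv2.resize(b[160:280,196:346],(750,600),interpolation=cv2.INTER_CUBIC))
E
```

```text
(no output)
```

View pics/tc.png

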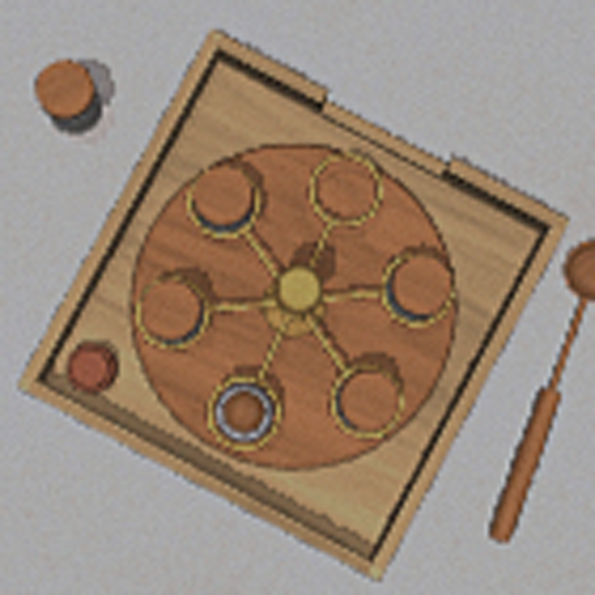

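View pics/sc.png

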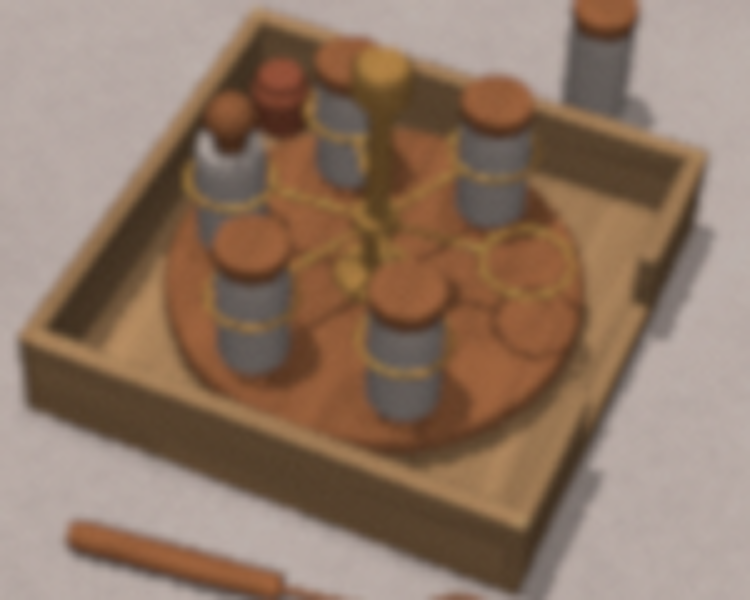

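The top crop puts the ball jar at (245,409), opposite the empty hoop at (345,190), with the knob at (299,288) and the cut-down edge from (325,97) to (447,165). The side crop has the knob top at (383,67) and the ball at (231,113).

```bash
cat > m.py <<'E'
from h import *
T=lambda x,y:(184+(x+.5)/4.25-.5,110+(y+.5)/4.25-.5)
S=lambda x,y:(196+(x+.5)/5-.5,160+(y+.5)/5-.5)
def tri(a,b):
    o1,d1=ray("top",*a);o2,d2=ray("side",*b)
    s=np.linalg.lstsq(np.c_[d1,-d2],o2-o1,rcond=None)[0]
    p,q=o1+s[0]*d1,o2+s[1]*d2; return (p+q)/2,np.linalg.norm(p-q)
E
python3 - <<'E'
from m import *
print("knob",tri(T(299,288),S(383,67)),"ball",tri(T(246,408),S(231,113)))
C=[atz("top",*T(*c),70)[:2] for c in[(217,32),(567,222),(377,578),(22,385)]]
C=np.array(C);c=C.mean(0);print("tray c",c,[np.linalg.norm(C[i]-C[i-1]) for i in range(4)])
s=(C[1]+C[0]-C[2]-C[3]);fr=np.arctan2(s[1],s[0])
s=C[0]+C[3]-C[1]-C[2];print("front deg",np.degrees(fr),np.degrees(np.arctan2(s[1],s[0]))-90)
H=np.array([atz("top",*T(*c),88)[:2] for c in[(345,190),(224,200),(172,308),(245,410),(368,398),(420,288)]])
print("hoops",H.mean(0),np.linalg.norm(H-H.mean(0),axis=1))
d=H-H.mean(0);a=np.degrees(np.unwrap(np.arctan2(d[:,1],d[:,0])));print(a,"phase",(a-60*np.arange(6)).mean())
k=atz("top",*T(299,288),220);b=tri(T(246,408),S(231,113))[0]
print("knob@220",k,"ball ang from hoops c",np.degrees(np.arctan2(*(b[:2]-H.mean(0))[::-1])),np.linalg.norm(b[:2]-H.mean(0)))
o=r.observe();from scipy.spatial.transform import Rotation as R
q=o["tcp_rot"];M=R.from_quat(np.r_[q[1:],q[0]]).as_matrix();print(M)
for p in (c,H.mean(0)): print(p,M.T@(np.r_[p,230]-o["position"]))
E
```

```text
knob (array([580.57703595, -50.43642583, 215.75185538]), np.float64(1.025908633829696)) ball (array([494.15974944, -13.39400893, 145.44708317]), np.float64(2.9769616889222825))
tray c [580.06878248 -51.53478837] [np.float64(319.6617342297153), np.float64(316.23717922428847), np.float64(318.79314061613934), np.float64(317.23057067621835)]
front deg -27.753533216948952 -27.816475021723434
hoops [582.20657154 -50.88204281] [93.79927183 95.62049585 96.77902641 95.32692407 95.69187213 97.53549734]
[-23.63013413  36.62883974  95.0316654  156.23195874 216.7325387
 275.73665754] phase -23.87807900193947
knob@220 [580.77226432 -50.35111666 220.        ] ball ang from hoops c 156.93696377902248 95.69532676750738
[[ 9.65907664e-01  2.58886468e-01 -4.25707255e-04]
 [ 2.58886815e-01 -9.65906091e-01  1.74387266e-03]
 [ 4.02718017e-05 -1.79462996e-03 -9.99998389e-01]]
[580.06878248 -51.53478837] [ 547.0404611  -449.41181705   15.3996242 ]
[582.20657154 -50.88204281] [ 549.27435515 -449.48886329   15.39985243]
```

```bash
python3 - <<'E'
from h import *
d=np.load("pics/top0.npz")["d"]
v,u=np.mgrid[:384,:512]; f,cx,cy,R,t=cam("top")
P=(np.stack([(u-cx)/f*d,(v-cy)/f*d,d],-1)-t)@R
for n,(u0,u1,v0,v1) in dict(can1=(425,467,208,235),can2=(430,476,245,280),can3=(445,476,290,306),toaster=(330,415,335,380),bowl=(370,415,215,260),grip=(425,480,305,345)).items():
    p=P[v0:v1,u0:u1][d[v0:v1,u0:u1]>0]; i=p[:,2].argmax(); print(n,p[i].round(),np.percentile(p[:,2],90).round(), p[:,:2].min(0).round(),p[:,:2].max(0).round())
E
```

```text
can1 [ 459. -689.  163.] 141.0 [  380. -1161.] [ 512. -637.]
can2 [ 327. -690.  198.] 176.0 [  153. -1205.] [ 380. -630.]
can3 [ 218. -686.  292.] 210.0 [   67. -1200.] [ 242. -635.]
toaster [  31. -534.  188.] 180.0 [ -41. -618.] [  74. -297.]
bowl [ 373. -587.   82.] 67.0 [ 318. -620.] [ 473. -442.]
grip [ 165. -590.  506.] 447.0 [  27. -752.] [ 221. -527.]
```

```bash
cat > st.py <<'E'
from h import *
from scipy.spatial.transform import Rotation as R
o=r.observe();q=o["tcp_rot"];M=R.from_quat(np.r_[q[1:],q[0]]).as_matrix()
print("t",o["time"],"q",o["qpos"].round(2),"pos",o["position"].round(1),"yaw",np.degrees(np.arctan2(M[1,0],M[0,0])).round(2),"zax",M[:,2].round(4),"g",round(o["gripper_width"]*92,1),o["grip_force"],o["ft_force"].round(1),o["torque"].round(2))
print("tool shift (share) to knob at z=206:",(M.T@(np.array([581.3,-50.8,206])-o["position"])/200).round(4))
E
python3 -m handwheel '[[[0,0,-0.13],[0,0,0],91],[[0,0,-0.13],[0,0,0],91],[[0,0,-0.13],[0,0,0],91],[[0.116,-0.095,0],[0,0,0],91],[[0.116,-0.095,0],[0,0,0],91],[[0.116,-0.095,0],[0,0,0],91],[[0.116,-0.095,0],[0,0,0],91],[[0.116,-0.095,0],[0,0,0],91],[[0.116,-0.095,0],[0,0,0],91],[[0.116,-0.095,0],[0,0,0],91],[[0.116,-0.095,0],[0,0,0],91],[[0.116,-0.095,0],[0,0,0],91]]'; python3 st.py
```

```text
time: 1.1
position: [326.1, -407.1, 323.2]
tcp_rot: [-0.0, 0.991, 0.131, -0.0]
ft_force: [0.2, 0.1, 0.5]
gripper_width: 0.993
grip_force: 0.0
t 1.1 q [ 1.35  0.21 -0.58  1.77  0.12  1.2  -0.58] pos [ 326.1 -407.1  323.2] yaw 15.0 zax [-5.e-04  4.e-04 -1.e+00] g 91.4 0.0 [0.2 0.1 0.5] [-0.07 -0.04 -0.02]
tool shift (share) to knob at z=206: [ 1.6939 -1.3904  0.586 ]
```

```bash
python3 -m handwheel '[[[0.13,-0.107,0],[0,0,0],91],[[0.13,-0.107,0],[0,0,0],91],[[0.13,-0.107,0],[0,0,0],91],[[0.13,-0.107,0],[0,0,0],91],[[0.13,-0.107,0],[0,0,0],91],[[0.13,-0.107,0],[0,0,0],91],[[0.13,-0.107,0],[0,0,0],91],[[0.13,-0.107,0],[0,0,0],91],[[0.13,-0.107,0],[0,0,0],91],[[0.13,-0.107,0],[0,0,0],91],[[0.08,-0.066,0],[0,0,0],91],[[0,0,0],[0,0,0],91]]'; python3 st.py
```

```text
time: 2.1
position: [535.5, -111.7, 323.6]
tcp_rot: [-0.002, 0.991, 0.134, 0.001]
ft_force: [0.1, 0.8, 0.7]
gripper_width: 0.99
grip_force: 0.0
t 2.1 q [ 0.81  0.3  -0.79  1.71  0.22  1.23 -1.34] pos [ 535.5 -111.7  323.6] yaw 15.46 zax [ 0.0016  0.0033 -1.    ] g 91.1 0.0 [0.1 0.8 0.7] [ 0.08 -0.01  0.02]
tool shift (share) to knob at z=206: [ 0.3005 -0.231   0.5894]
```

```bash
python3 -m handwheel '[[[0.1,-0.077,0],[0,0,0],91],[[0.1,-0.077,0],[0,0,0],91],[[0.06,-0.05,0],[0,0,0],91],[[0.03,-0.025,0],[0,0,0],91],[[0,0,0],[0,0,0],91],[[0,0,0],[0,0,0],91],[[0,0,0],[0,0,0],91]]'; python3 st.py
```

```text
time: 2.68
position: [577.0, -60.3, 323.2]
tcp_rot: [0.0, 0.992, 0.13, -0.001]
ft_force: [0.2, -1.1, 0.1]
gripper_width: 0.994
grip_force: 0.0
t 2.6833 q [ 0.67  0.37 -0.79  1.63  0.28  1.26 -1.49] pos [577.  -60.3 323.2] yaw 14.89 zax [-9.0e-04 -1.1e-03 -1.0e+00] g 91.5 0.0 [ 0.2 -1.1  0.1] [-0.08  0.04 -0.03]
tool shift (share) to knob at z=206: [ 0.0338 -0.0407  0.5861]
```

```bash
python3 -m handwheel '[[[0.034,-0.041,0],[0,0,0],91],[[0,0,0.1],[0,0,0],91],[[0,0,0.1],[0,0,0],91],[[0,0,0.1],[0,0,0],91],[[0,0,0.1],[0,0,0],91],[[0,0,0.1],[0,0,0],91],[[0,0,0.05],[0,0,0],91],[[0,0,0.036],[0,0,0],91],[[0,0,0],[0,0,0],91],[[0,0,0],[0,0,0],91]]'; python3 st.py
python3 - <<'E'
from h import *
a,_=r.grab_frame("side");b,_=r.grab_frame("top")
cv2.imwrite("pics/g.png",np.hstack([cv2.resize(a[100:280,196:346],(480,576)),cv2.resize(b[110:250,224:294],(288,576))]))
E
```

```text
time: 3.52
position: [582.5, -48.8, 206.9]
tcp_rot: [0.0, 0.991, 0.13, 0.0]
ft_force: [-0.6, -0.1, 0.2]
gripper_width: 0.99
grip_force: 0.0
t 3.5167 q [ 0.6   0.49 -0.74  1.75  0.38  1.04 -1.58] pos [582.5 -48.8 206.9] yaw 14.99 zax [ 6.e-04  0.e+00 -1.e+00] g 91.1 0.0 [-0.6 -0.1  0.2] [-0.01  0.01 -0.04]
tool shift (share) to knob at z=206: [-0.0082  0.0082  0.0045]
```

View pics/g.png

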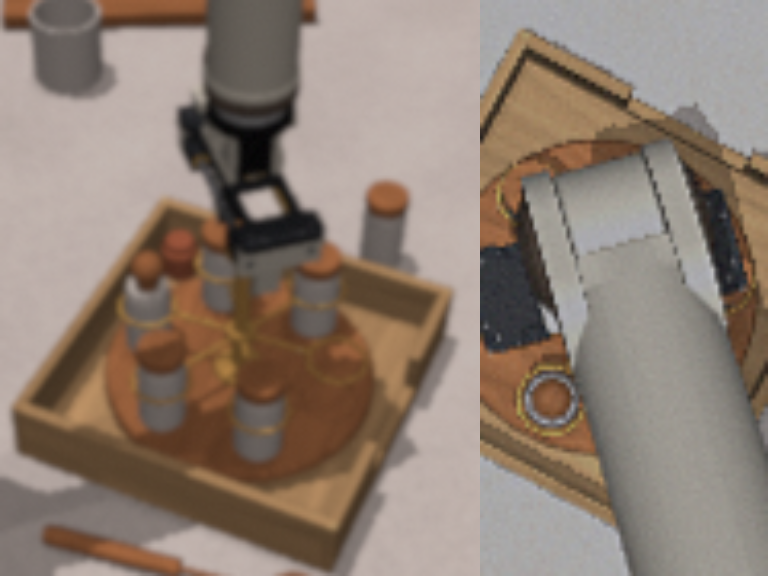

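The open fingers straddle the knob at side crop (245,280), and no jar has moved. I'll close on it.

```bash
python3 -m handwheel '[[[-0.008,0.008,0.003],[0,0,0],91],[[0,0,0],[0,0,0],60],[[0,0,0],[0,0,0],45],[[0,0,0],[0,0,0],38],[[0,0,0],[0,0,0],30],[[0,0,0],[0,0,0],25],[[0,0,0],[0,0,0],20],[[0,0,0],[0,0,0],20],[[0,0,0],[0,0,0],20],[[0,0,0],[0,0,0],20]]'; python3 st.py
```

```text
time: 4.45
position: [581.0, -50.7, 205.7]
tcp_rot: [0.0, 0.991, 0.131, 0.0]
ft_force: [-0.3, -1.6, 0.3]
gripper_width: 0.387
grip_force: 11.4
t 4.45 q [ 0.61  0.49 -0.74  1.75  0.38  1.04 -1.58] pos [581.  -50.7 205.7] yaw 15.01 zax [ 1.e-04 -0.e+00 -1.e+00] g 35.6 11.404670476913452 [-0.3 -1.6  0.3] [-0.44 -0.13 -0.  ]
tool shift (share) to knob at z=206: [ 0.0015  0.0008 -0.0013]
```

```bash
python3 -m handwheel '[[[0,0,0],[0,0,0],10],[[0,0,0],[0,0,0],10],[[0,0,0],[0,0,0.02],10],[[0,0,0],[0,0,0.04],10],[[0,0,0],[0,0,0.06],10],[[0,0,0],[0,0,0.08],10],[[0,0,0],[0,0,0.08],10],[[0,0,0],[0,0,0.08],10],[[0,0,0],[0,0,0.06],10],[[0,0,0],[0,0,0.04],10],[[0,0,0],[0,0,0.02],10],[[0,0,0],[0,0,0],10]]'; python3 st.py
```

```text
time: 5.45
position: [580.9, -50.4, 205.7]
tcp_rot: [-0.0, 0.998, -0.058, -0.0]
ft_force: [-0.0, 0.5, -0.5]
gripper_width: 0.384
grip_force: 30.0
t 5.45 q [ 0.55  0.47 -0.66  1.76  0.33  1.03 -1.92] pos [580.9 -50.4 205.7] yaw -6.63 zax [ 0.e+00  3.e-04 -1.e+00] g 35.3 30.00020742416382 [-0.   0.5 -0.5] [ 0.2  -0.08 -0.16]
tool shift (share) to knob at z=206: [ 0.0021  0.0018 -0.0014]
```

Turning this way runs joint 7 towards its limit, so I'll go counter-clockwise from here, about 197° in all.

```bash
python3 -m handwheel '[[[0,0,0],[0,0,-0.02],10],[[0,0,0],[0,0,-0.05],10],[[0,0,0],[0,0,-0.08],10],[[0,0,0],[0,0,-0.1],10],[[0,0,0],[0,0,-0.1],10],[[0,0,0],[0,0,-0.1],10],[[0,0,0],[0,0,-0.1],10],[[0,0,0],[0,0,-0.1],10],[[0,0,0],[0,0,-0.1],10],[[0,0,0],[0,0,-0.1],10],[[0,0,0],[0,0,-0.1],10],[[0,0,0],[0,0,-0.1],10]]'; python3 st.py;  python3 -m handwheel '[[[0,0,0],[0,0,-0.1],10],[[0,0,0],[0,0,-0.1],10],[[0,0,0],[0,0,-0.1],10],[[0,0,0],[0,0,-0.1],10],[[0,0,0],[0,0,-0.1],10],[[0,0,0],[0,0,-0.1],10],[[0,0,0],[0,0,-0.1],10],[[0,0,0],[0,0,-0.1],10],[[0,0,0],[0,0,-0.1],10],[[0,0,0],[0,0,-0.08],10],[[0,0,0],[0,0,-0.05],10],[[0,0,0],[0,0,-0.02],10]]'; python3 st.py
```

```text
time: 6.45
position: [581.2, -51.2, 205.7]
tcp_rot: [0.0, 0.937, 0.349, 0.0]
ft_force: [1.2, -0.1, -1.1]
gripper_width: 0.387
grip_force: 30.0
t 6.45 q [ 0.67  0.53 -0.84  1.75  0.44  1.06 -1.18] pos [581.2 -51.2 205.7] yaw 40.9 zax [ 4.e-04 -0.e+00 -1.e+00] g 35.6 29.99856323003769 [ 1.2 -0.1 -1.1] [ 0.02 -0.19 -0.14]
tool shift (share) to knob at z=206: [ 0.0018 -0.001  -0.0015]
time: 7.45
position: [581.9, -51.5, 205.7]
tcp_rot: [0.001, 0.719, 0.695, 0.001]
ft_force: [4.2, -0.7, -2.9]
gripper_width: 0.383
grip_force: 30.0
t 7.45 q [ 0.79  0.61 -1.02  1.75  0.57  1.12 -0.46] pos [581.9 -51.5 205.7] yaw 88.01 zax [ 1.8e-03  1.0e-04 -1.0e+00] g 35.2 29.99938666820526 [ 4.2 -0.7 -2.9] [-0.22 -0.93 -0.2 ]
tool shift (share) to knob at z=206: [ 0.0034 -0.003  -0.0014]
```

```bash
python3 -m handwheel '[[[0,0,0],[0,0,-0.02],10],[[0,0,0],[0,0,-0.05],10],[[0,0,0],[0,0,-0.08],10],[[0,0,0],[0,0,-0.1],10],[[0,0,0],[0,0,-0.1],10],[[0,0,0],[0,0,-0.1],10],[[0,0,0],[0,0,-0.1],10],[[0,0,0],[0,0,-0.1],10],[[0,0,0],[0,0,-0.08],10],[[0,0,0],[0,0,-0.05],10],[[0,0,0],[0,0,-0.02],10],[[0,0,0],[0,0,0],10]]'; python3 st.py
```

```text
time: 8.45
position: [582.5, -51.3, 205.8]
tcp_rot: [0.001, 0.47, 0.883, 0.001]
ft_force: [7.4, 0.4, -6.6]
gripper_width: 0.386
grip_force: 30.0
t 8.45 q [ 0.86  0.68 -1.16  1.75  0.68  1.17  0.09] pos [582.5 -51.3 205.8] yaw 123.93 zax [ 3.2e-03  3.0e-04 -1.0e+00] g 35.5 29.99883770942688 [ 7.4  0.4 -6.6] [-0.12 -1.58  0.05]
tool shift (share) to knob at z=206: [ 0.0054 -0.0036 -0.0012]
```

```bash
python3 -m handwheel '[[[0,0,0],[0,0,-0.02],10],[[0,0,0],[0,0,-0.05],10],[[0,0,0],[0,0,-0.08],10],[[0,0,0],[0,0,-0.1],10],[[0,0,0],[0,0,-0.1],10],[[0,0,0],[0,0,-0.1],10],[[0,0,0],[0,0,-0.1],10],[[0,0,0],[0,0,-0.1],10],[[0,0,0],[0,0,-0.08],10],[[0,0,0],[0,0,-0.05],10],[[0,0,0],[0,0,-0.02],10],[[0,0,0],[0,0,0],10]]'; python3 st.py
```

```text
time: 9.45
position: [582.8, -50.8, 205.8]
tcp_rot: [0.002, 0.174, 0.985, 0.001]
ft_force: [9.4, 2.0, -7.2]
gripper_width: 0.385
grip_force: 30.0
t 9.45 q [ 0.91  0.77 -1.29  1.74  0.79  1.24  0.64] pos [582.8 -50.8 205.8] yaw 159.94 zax [ 0.0039  0.0011 -1.    ] g 35.4 29.998745620250702 [ 9.4  2.  -7.2] [ 0.17 -1.94  0.12]
tool shift (share) to knob at z=206: [ 0.0073 -0.0026 -0.0012]
```

Another 30.8° to go (0.685 shares).

```bash
python3 -m handwheel '[[[0,0,0],[0,0,-0.02],10],[[0,0,0],[0,0,-0.05],10],[[0,0,0],[0,0,-0.08],10],[[0,0,0],[0,0,-0.1],10],[[0,0,0],[0,0,-0.1],10],[[0,0,0],[0,0,-0.1],10],[[0,0,0],[0,0,-0.1],10],[[0,0,0],[0,0,-0.07],10],[[0,0,0],[0,0,-0.045],10],[[0,0,0],[0,0,-0.02],10],[[0,0,0],[0,0,0],10],[[0,0,0],[0,0,0],10]]'; python3 st.py
python3 - <<'E'
from h import *
for n in("side","top"):
    a,d=r.grab_frame(n); np.savez(f"pics/{n}1.npz",im=a,d=d)
    c=a[160:280,196:346] if n=="side" else a[110:250,184:324]
    cv2.imwrite(f"pics/{n}1.png",cv2.resize(c,(750,600) if n=="side" else (595,595),interpolation=cv2.INTER_CUBIC))
E
```

```text
time: 10.45
position: [582.9, -50.3, 205.8]
tcp_rot: [0.002, -0.094, 0.996, 0.001]
ft_force: [9.0, 2.2, -7.5]
gripper_width: 0.384
grip_force: 30.0
t 10.45 q [ 0.94  0.86 -1.38  1.74  0.88  1.31  1.11] pos [582.9 -50.3 205.8] yaw -169.25 zax [ 0.0041  0.0016 -1.    ] g 35.4 29.999031722545624 [ 9.   2.2 -7.5] [ 0.51 -1.95  0.11]
tool shift (share) to knob at z=206: [ 0.0082 -0.001  -0.0012]
```

View pics/top1.png

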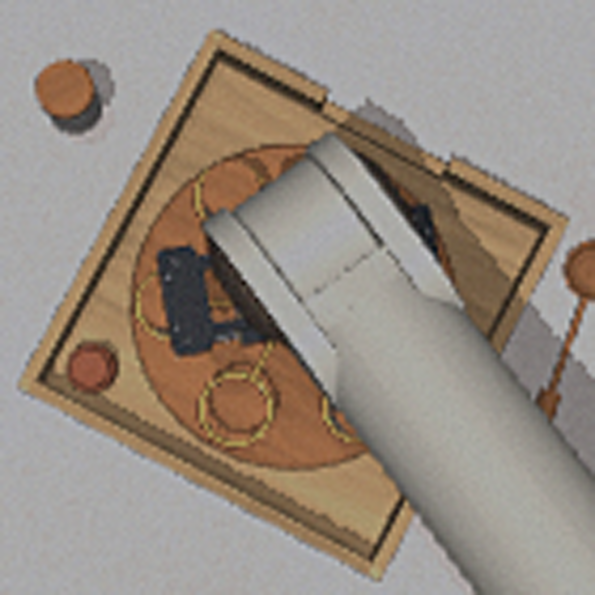

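View pics/side1.png

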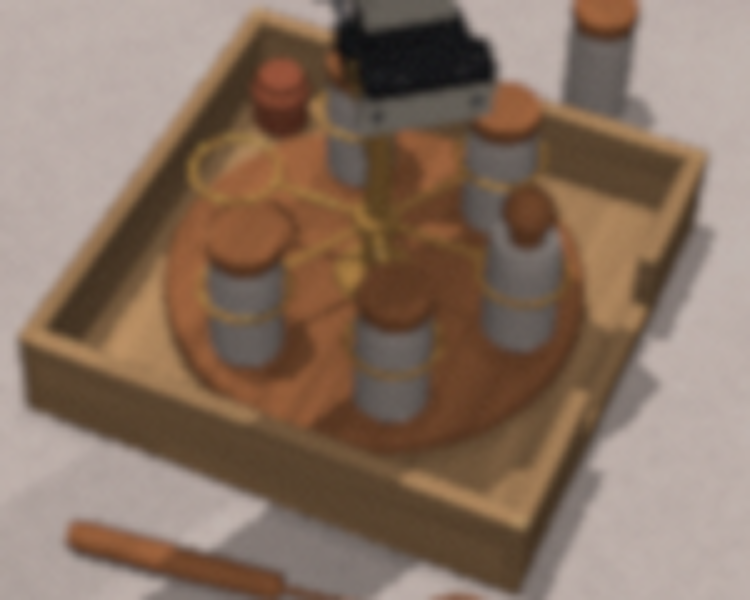

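In the side view the ball jar now stands by the cut-down front with its ball at (530,213). The empty hoop is at top crop (236,404). All the jars are upright. Now a check of the angle.

```bash
python3 - <<'E'
from m import *
c=np.array([581.3,-50.8]);f=np.radians(-27.8);e=np.array([[np.cos(f),np.sin(f)],[-np.sin(f),np.cos(f)]])
for z in(136,140,145): print("ball",z,e@(atz("side",*S(530,213),z)[:2]-c), "start",e@(atz("side",*S(231,113),z)[:2]-c))
print("empty hoop side",e@(atz("side",*S(236,170),88)[:2]-c),"top",e@(atz("top",*T(236,404),88)[:2]-c))
p=atz("side",*S(643,310),28),atz("side",*S(587,405),28);print("cut ends side",[e@(x[:2]-c) for x in p])
E
```

```text
ball 136 [94.47320208  1.26496513] start [-100.24284599    0.17494118]
ball 140 [95.58308242 -2.31999687] start [-98.37277233  -3.40576525]
ball 145 [96.97043284 -6.80119938] start [-96.03518024  -7.88164829]
empty hoop side [-97.36024682  -0.57043342] top [-93.49800326   2.02970913]
cut ends side [array([158.27427829,  51.64522215]), array([153.25693001, -33.70163138])]
```

The ball jar sits within about 2 mm of the front's middle (the limit is 12 mm), and the knob is held at 30 N. I'll hand the job in.

```bash
python3 -c "
from workcell import r
o=r.observe();print(abs(o['joint_vel']).max(),o['grip_force']);print(r.close_job())"
```

```text
0.0029525284383084345 29.999047815799713
the job is handed in; nothing more can be done
None
```

The job is handed in, with no verdict returned: I measured the ball-stopper jar about 2 mm from the middle of the cut-down front, with the knob still gripped at 30 N, the carousel held still and all five jars looking upright in the last pictures.

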